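# Draw up a transit-frame corner with its cam lock

## Task

Close the corner joint of the wooden transit frame: take the short screwdriver from its block, put its blade in the slot of the steel cam disc and turn the cam clockwise until it has drawn the rail up snug and firm against the rubber gasket; stop as soon as it is firm so that the gasket is not crushed. Then stand the screwdriver back in its block, and leave the other things on the table alone.

Things in the scene. Friction and masses are not known exactly. Their poses are not given: they have to be found in the camera images.
- frame_corner: Fixed assembly board (plywood, 116 x 250 x 10 mm) that carries the frame corner. Origin on the table under the cam axis; z up; +y is the direction in which the rail lies. On it: the stile, a fixed wooden block 84 x 54 x 32 mm (top 42 mm above the table) with a 44 mm round hole for the cam.
- cam_slot (a point): Centre of the slot in the top face of the steel cam disc (disc 43 mm across, face 40 mm above the table, 2 mm below the stile's top). Slot 5.5 mm wide, 18 mm long, 9 mm deep, ends closed; its length runs along this point's x, z is up. Turns with the cam.
- cam (a joint): Cam angle, rad: about 0 at the start, grows clockwise from above, stop at 1.75. Its housing grips it: it turns at a steady 0.14 to 0.19 Nm while it draws the rail in, 4.5 mm per rad. Once the rail is home the torque climbs, somewhat jerkily: 0.24 to 0.30 Nm is snug; 0.15 rad beyond that crushes. Where that is differs (0.45 to 1.1 rad), as the bolt sits more or less deep. Stays where it is left.
- rail: Wooden frame rail, 60 x 150 x 32 mm, top 42 mm above the table, sliding along the board's y; a steel bolt with a round head goes from it through the stile into the cam. Origin at the bottom middle of its face towards the gasket; same axes as the board. At the start about 1 mm away from the gasket.
- gasket: Dark rubber gasket 60 x 3 x 30 mm on the stile's face, against which the rail is clamped; it gives 0.3 mm under 35 N, more crushes it. Origin under the cam axis, 10 mm above the table (the gasket's outer face lies at y = +30 mm).
- driver_grip (a point): Centre of the screwdriver's flat wooden handle: 28 mm wide (x), 18 mm thick (y), 46 mm high (z, up when it stands). To be gripped across the 18 mm, from above. 85 mm above the blade's tip. The screwdriver weighs about 90 g.
- driver_tip (a point): Middle of the blade's lower edge. Blade 14 mm wide along this point's x and 3.5 mm thick along its y, 16 mm long; above it a shaft 8 mm across. Under the handle a steel collar, 25 mm across and 6 mm high, with its underside 56 mm above the tip, rests on the block.
- stand_hole (a point): Centre of the mouth of the screwdriver block's hole: 18 mm across, right through the fixed wooden block (66 x 66 x 58 mm high, mouth 58 mm above the table). The screwdriver stands in it on its collar, upright, at any turn.
- eraser: Eraser, 21 x 42 x 13 mm, beside the board. Bystander; origin under its centre.
- weight: Cloth-covered steel weight, 34 x 56 x 23 mm, beside the board. Bystander; origin under its centre.
- loupe: Black stand loupe, 42 mm across and high. Bystander; origin under its centre.
Mind the look-alikes: they are no part of the job. Leave any turquoise look-alike of the part that bears driver_grip alone.

How it is judged (in metres and radians):
On the way, in this order (a step that is already met when the one before it is completed fails the run):
1. the screwdriver's blade is in the cam's slot (z of driver_tip in the frame of cam_slot below -0.005 m and horizontal distance between driver_tip and cam_slot below 0.005 m and angle between driver_tip's own z axis and vertical below 0.15 rad), for 0.1 s.
2. with the blade in the slot, the cam has drawn the rail firmly against the gasket (contact force between rail and gasket above 7 N and value of joint cam above 0.3 rad and z of driver_tip in the frame of cam_slot below -0.004 m and horizontal distance between driver_tip and cam_slot below 0.006 m), for 0.1 s.
At the end, for the whole second after the job is handed in: The rail is clamped on the gasket with at least 6 N, its face within 0.5 mm of the gasket, the cam turned past 0.3 rad; the screwdriver stands in its block, upright within 0.12 rad, its tip within 8 mm of the hole's axis and less than 8 mm above the table (contact force between rail and gasket above 6 N and value of joint cam above 0.3 rad and y of rail in the frame of frame_corner below 0.0305 m and horizontal distance between driver_tip and stand_hole below 0.008 m and height (world z) of driver_tip below 0.008 m and angle between driver_tip's own z axis and vertical below 0.12 rad and linear speed of rail below 0.01 m/s); the robot touches nothing.
It fails at once if the gasket is crushed: the rail presses on it with more than 35 N (contact force between rail and gasket above 35 N).
It fails at once if a bystander is pushed more than 20 mm (distance of any of eraser, weight, loupe from where it was at the start of the episode above 0.02 m).
It also fails if it takes over 58 s, if anything falls off the work surface, if the arm or the gripper's body presses on something with over 40 N, if the wrist force passes 120 N, or if a joint passes its speed limit or range.

## Robot

A 6-joint arm with a two-finger parallel gripper is mounted at the origin on a cart in front of the work surface, level with it; the furniture and walls round the work are solid. World frame = base frame: x ahead of the robot, y to its left, z up, the work surface at z = 0. Lengths are in mm, angles in degrees, forces in N, time in s.
With the tool pointing down it reaches from about 300 to 850 mm from the base axis. Payload 4.2 kg.
Tool frame: the origin (TCP) lies at the very end of the fingers, on their centre line; the grasp point (between the pads) lies 19 mm behind it (env.grasp_offset is the distance from the TCP to the grasp point, in mm); z points along the fingers, y is the line along which they close (so a half turn about z gives the same grasp; the last joint's range is limited). The gripper opens to 91 mm and grips with 3 to 60 N. Pads are 32 mm wide; open, the fingers measure 118 mm over their backs; the gripper's body (76 mm by 178 mm) begins 60 mm behind the grasp point.
Start: joints at [73.281, 18.312, 89.639, -0, 72.044, -1.146], TCP at [154.37, 553.907, 213.976] pointing down, gripper open.
Joint ranges: [-177.97, 177.97], [-48.28, 115.42], [12.27, 149.76], [-77.06, 257.06], [2.81, 150.46], [-146.56, 146.56]. Speed limits (degrees/s): [147.25, 147.25, 180, 180, 180, 180].

## Interface

Orientations are given as [roll, pitch, yaw] about the fixed x, y, z axes, in that order (R = Rz(yaw) Ry(pitch) Rx(roll)).
In Python, from workcell import env gives the robot as it stands. The module is installed in compiled form; this text tells all that it offers.
- The arm moves only by the tool send_rows, never from a script. Its argument "motion" is a list of rows, each an object of numbers: "tx", "ty", "tz": the shift along the tool's x, y, z in units of 500 mm (1.0 is 500 mm); "rx", "ry", "rz": the turn, a rotation vector about the tool's x, y, z in units of 30 degrees (1.0 is 30 degrees); "gripper": the closure, from -1 (fully open) to 1 (shut). In form: [{"tx": .., "ty": .., "tz": .., "rx": .., "ry": .., "rz": .., "gripper": ..}, ...]. A call has 1 to 12 rows; each row shifts and turns the commanded pose from where the row before left it, along the tool's axes as they then stand; what a row does not reach is not made up. A row lasts 1/8 s, in which the tool goes at most 62.5 mm and 10.7 degrees, less where a joint would pass 70% of its speed; a pose out of reach is approached as far as the arm can. A call with a number of a shift or a turn outside -1 to 1 is refused whole. A call with a gripper value outside its range is refused whole. The fingers move at their own pace and stop on an object; "grip_force" is the grip in N (left out, the last holds). Time passes only in rows, so rows that do not move let the fingers close. It gives the time, the measured TCP pose, the force, the opening and the grip force at its end, in the units of the state.
- env.state(): the state, without advancing time (a new reading comes with each control period).
- env.grab_frame(name): name is "side" or "top"; returns a dict with "frame" (400x640x3 uint8, red, green, blue), "vertical_fov" (degrees; the focal length in pixels is half the picture's height over the tangent of half this angle, whatever the lens; pixels are square), "cx", "cy" (the principal point, pixels), "k1" (the pictures are not rectified: a ray, as slopes to the right and down, at radius r is drawn at 1 + k1 r^2 times it, then the intrinsics apply), "rvec" (rotation vector, rad) and "tvec" (3), from world to camera coordinates, as OpenCV has them. Camera axes: x right, y down, z forward; pixel columns grow to the right and rows downward; lengths in mm; the calibration is good to about 2 mm. A picture is of the moment at which its call begins. There is no depth.
- env.job_done(): hands the job in; it is judged then, once.
The state is a dict: "time_s": time; "qpos": joint angles; "qvel": joint speeds; "effort": joint torques, N m; "ee_pos": TCP position; "ee_rot": TCP orientation; "force": force on the tool from outside, world axes, zero at the start; "torque": the same for the moment, N m; "gripper_width": finger opening in mm; "gripper_force": force on a finger pad.
Only numpy, scipy, OpenCV 4.12 (cv2) and the standard library are available. Lean on these libraries where they do the work, as an engineer would, in place of code of your own. Each camera call takes 0.05 s, during which the arm holds its last target. There are 200 camera calls.

## Working session

There is one attempt and no reset: what is moved stays moved. The work goes in short steps, Python scripts to look and compute and a tool call to move; the robot and the scene stay as the last step left them, time stands still between calls to the robot, and variables do not carry over. Pictures are saved under pics/ and viewed, at most 10 in all, crops included, and the job is handed in when it is done.

Besides the shell and the picture viewer there is one more tool, called after "Call:" as name([rows], argument=value, ...), one row to a line, values as JSON. send_rows: Moves the arm, as the interface text tells. Shifts and turns lie within -1 to 1; 1 stands for 500 mm of shift or 30 degrees of turn. Its arguments: {"type":"object","properties":{"motion":{"type":"array"},"grip_force":{"type":"number"}},"required":["motion"]}

```bash
mkdir -p pics
cat > h.py <<'E'
import numpy as np, cv2, pickle
from workcell import env
def grab(n):
    d=env.grab_frame(n); pickle.dump(d,open(n+'.pkl','wb')); return d
def load(n): return pickle.load(open(n+'.pkl','rb'))
def KRt(d):
    f=200/np.tan(np.radians(d['vertical_fov'])/2)
    return f,cv2.Rodrigues(np.array(d['rvec'],float))[0],np.array(d['tvec'],float).ravel()
def pos(d,u,v,z):
    f,R,t=KRt(d); K=np.array([[f,0,d['cx']],[0,f,d['cy']],[0,0,1]])
    p=cv2.undistortPoints(np.array([[[u,v]]],float),K,np.array([d['k1'],0,0,0.]))[0,0]
    r=R.T@np.array([p[0],p[1],1]); c=-R.T@t
    return c+r*(z-c[2])/r[2]
def proj(d,P):
    f,R,t=KRt(d); K=np.array([[f,0,d['cx']],[0,f,d['cy']],[0,0,1]])
    return cv2.projectPoints(np.array(P,float).reshape(-1,1,3),np.array(d['rvec'],float),t,K,np.array([d['k1'],0,0,0.]))[0][:,0]
def crop(d,u0,v0,u1,v1,s,name):
    im=cv2.resize(d['frame'][v0:v1,u0:u1],None,fx=s,fy=s,interpolation=cv2.INTER_CUBIC)
    cv2.imwrite('pics/'+name,im[:,:,::-1])
E
python3 - <<'E'
from h import *
for n in('side','top'):
    d=grab(n); crop(d,0,0,640,400,1,n+'0.png'); f,R,t=KRt(d); print(n,f,d['k1'],-R.T@t,R[2])
print(env.state())
E
```

```text
side 439.7360499996018 -0.008434946468966191 [ 324.6217803  -419.69654821  499.74922851] [ 0.16806451  0.86294536 -0.47652873]
top 496.63403463397947 0.04479366225921392 [261.4364363  319.48071993 990.98673396] [ 0.2169443  -0.00290764 -0.97617965]
{'time_s': 0.1, 'qpos': array([ 7.32823054e+01,  1.83474494e+01,  8.97008359e+01, -6.39143056e-04,
        7.20446764e+01, -1.14384975e+00]), 'qvel': array([-0.07328552, -0.13663205, -0.1216643 , -0.12027904,  0.05068622,
       -0.13192449]), 'effort': array([-6.96321749e-04, -4.13338852e+01, -2.32509989e+01,  7.28663639e-02,
        4.21170867e-02, -5.81899644e-05]), 'ee_pos': array([154.22379879, 553.44437971, 213.20004422]), 'ee_rot': array([-1.79907045e+02, -1.24818379e-03,  1.64426352e+02]), 'force': array([ 0.07586504, -1.33440131,  0.29908988]), 'torque': array([-0.00535021,  0.02213428,  0.01388477]), 'gripper_force': 0.0, 'gripper_width': 90.95855124551461}
```

View pics/side0.png

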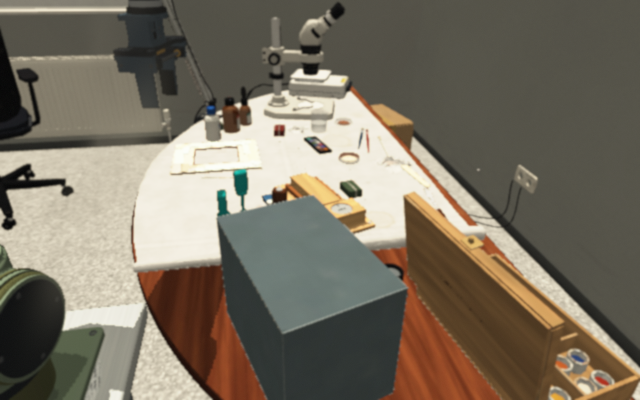

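View pics/top0.png

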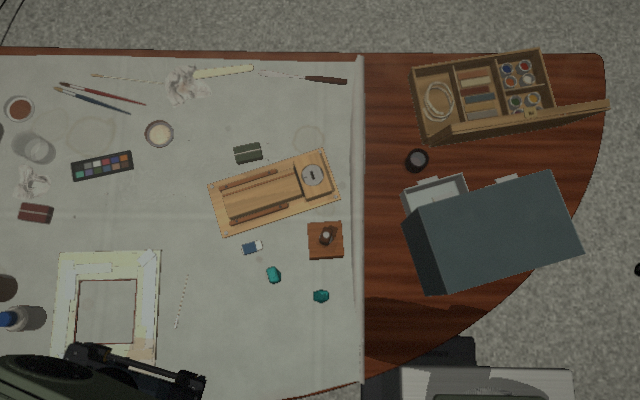

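The side view is mostly blocked by the cabinet. In the top view, the board with the cam is at (312,175). Three things could be the screwdriver: the brown handle in the wooden block at (326,237), and two turquoise handles at (273,275) and (321,296). The brown one fits, since it has a wooden handle and stands in the square wooden block. I'll confirm it in an enlarged crop.

Run:
```python
from h import *
d=load('top'); crop(d,260,140,360,310,3.5,'c1.png'); crop(d,290,150,350,265,5,'c1.png')
s=load('side'); crop(s,200,160,400,250,4,'c2.png')
for u,v,z in[(312,175,40),(326,237,108)]: print(pos(d,u,v,z), proj(s,pos(d,u,v,z)))
```

```text
[510.56364678 330.36697411  40.        ] [[340.8434621  209.03118603]]
[378.62021639 303.12850032 108.        ] [[276.33711421 190.62238114]]
```

View pics/c1.png

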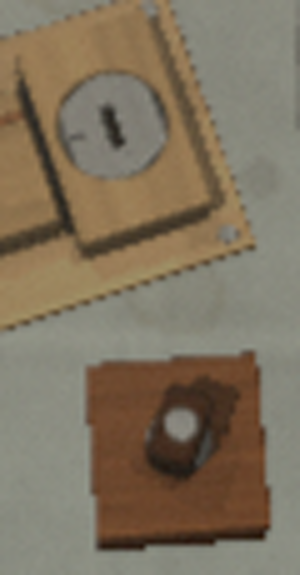

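View pics/c2.png

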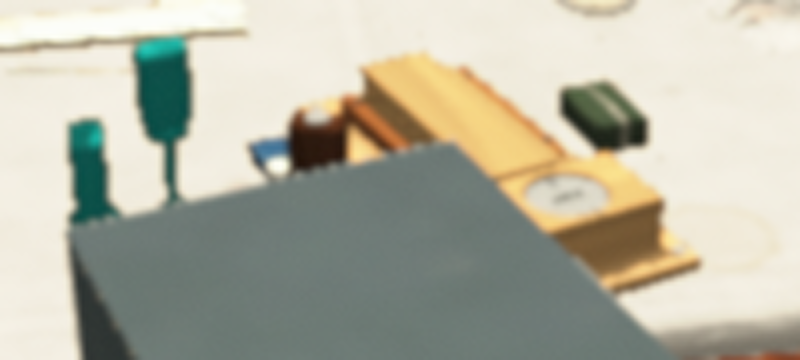

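The brown wooden handle stands in the wooden block: top crop (182,425), side crop (318,130). The turquoise ones are separate, so I leave them. Next I need the handle's yaw and the slot direction from a closer crop.

Run:
```python
from h import *
d=load('top')
f=d['frame'].astype(float)
def big(u0,v0,u1,v1):
    im=f[v0:v1,u0:u1]; im=255*np.clip(im/170,0,1)**.55
    return cv2.resize(im.astype(np.uint8),None,fx=14,fy=14,interpolation=cv2.INTER_CUBIC)
im=np.hstack([big(314,222,342,252),big(299,160,327,190)])
cv2.imwrite('pics/c3.png',im[:,:,::-1]); print(im.shape)
for n,p,z in[('slotA',(290+104/5,150+107/5),40),('slotB',(290+121/5,150+146/5),40),('disc',(290+112/5,150+125/5),40),
 ('blk',(290+87/5,150+368/5),58),('blk',(290+252/5,150+352/5),58),('blk',(290+268/5,150+528/5),58),('cap',(290+182/5,150+425/5),110)]:
    print(n,pos(d,*p,z).round(1))
```

```text
(420, 784, 3)
slotA [517.9 332.8  40. ]
slotB [502.  325.9  40. ]
disc [510.6 329.6  40. ]
blk [410.4 337.7  58. ]
blk [417.3 275.   58. ]
blk [350.7 269.   58. ]
cap [381.9 302.5 110. ]
```

View pics/c3.png

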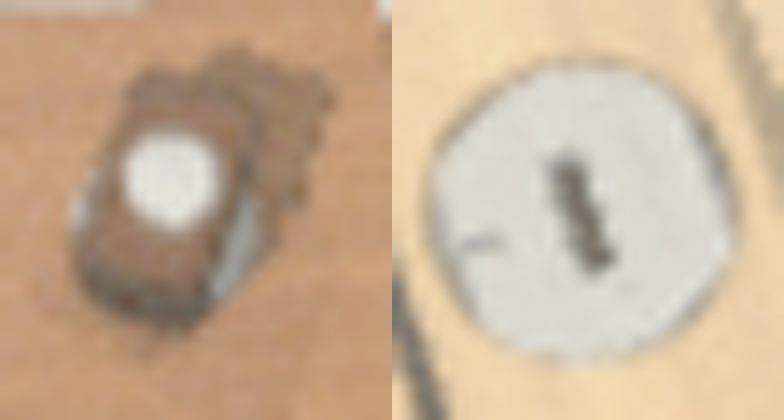

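Run:
```python
from h import *
from scipy.optimize import least_squares
d=load('top'); s=load('side')
H=lambda x,y:(314+(x+.5)/14-.5,222+(y+.5)/14-.5)
S=lambda x,y:(299+(x-392+.5)/14-.5,160+(y+.5)/14-.5)
yaw=lambda a,b:np.degrees(np.arctan2(a[1]-b[1],a[0]-b[0])).round(1)
P=lambda q,z:pos(d,*q,z)
print('handle L',yaw(P(H(130,85),110),P(H(80,235),110)),'R',yaw(P(H(258,130),110),P(H(208,285),110)),'short',yaw(P(H(145,70),110),P(H(255,110),110))-90)
print('cap',P(H(172,180),110))
a,b=P(S(565,155),40),P(S(605,268),40); print('slot',a,b,(a+b)/2,yaw(a,b)); print('disc',P(S(582,210),41))
print('board yaw',yaw(pos(d,208,184,10),pos(d,325,149,10))-90,yaw(pos(d,222,238,10),pos(d,340,199,10))-90)
def tri(pt,ps):
    r=least_squares(lambda X:np.r_[proj(d,X)[0]-pt,proj(s,X)[0]-ps],[400,250,100]); return r.x.round(0),r.fun.round(1)
print('cap tri',tri(H(172,180),(279.3,188.5)))
print('cab',tri((416,208),(318,197)),tri((428,296),(220,215)))
print('turq',tri((321,294),(221,191)),tri((273,272),(240,171)))
```

```text
handle L -17.8 R -17.5 short -19.599999999999994
cap [383.02321305 303.51439394 110.        ]
slot [519.53016128 332.67437532  40.        ] [503.09956311 326.81681241  40.        ] [511.3148622  329.74559387  40.        ] 19.6
disc [511.25167755 330.15580557  41.        ]
board yaw 18.0 19.200000000000003
cap tri (array([384., 304., 112.]), array([ 0. , -0.4, -0.4,  0.1]))
cab (array([426., 153., 172.]), array([ 0.2, -3.1, -2.7,  0.6])) (array([281., 138., 164.]), array([-0.2, -2.5, -2.2,  0.3]))
turq (array([278., 311., 111.]), array([ 0. ,  0.3,  0.3, -0. ])) (array([315., 396., 109.]), array([ 0. ,  0.5,  0.6, -0.1]))
```

```bash
cat >> h.py <<'E'
def need(x,y,z,yaw):
    "yaw turn first (rz units), then shifts in tool axes after that turn, units"
    s=env.state(); p=s['ee_pos']; from math import radians
    from scipy.spatial.transform import Rotation as Ro
    R0=Ro.from_euler('xyz',s['ee_rot'],degrees=True); R1=Ro.from_euler('xyz',[180,0,yaw],degrees=True)
    print('t',s['time_s'],'pose',p.round(1),s['ee_rot'].round(2),'F',s['force'].round(2),'T',s['torque'].round(3),'w',round(s['gripper_width'],1))
    print('rot',((R0.inv()*R1).as_rotvec(degrees=True)/30).round(4),'shift',(R1.inv().apply(np.array([x,y,z])-p)/500).round(4))
E
python3 -c "
from h import *
need(383.2,303.6,160,162)"
```

```text
t 0.1 pose [154.2 553.4 213.2] [-179.91   -0.    164.43] F [ 0.08 -1.33  0.3 ] T [-0.005  0.022  0.014] w 91.0
rot [-0.0031  0.      0.0809] shift [-0.59   -0.3337  0.1064]
```

Call:
send_rows([
  {"rz": 0.081, "gripper": 0.1},
  {"tx": -0.059, "ty": -0.0334, "tz": 0.01, "gripper": 0.1},
  {"tx": -0.059, "ty": -0.0334, "tz": 0.01, "gripper": 0.1},
  {"tx": -0.059, "ty": -0.0334, "tz": 0.01, "gripper": 0.1},
  {"tx": -0.059, "ty": -0.0334, "tz": 0.01, "gripper": 0.1},
  {"tx": -0.059, "ty": -0.0334, "tz": 0.01, "gripper": 0.1},
  {"tx": -0.059, "ty": -0.0334, "tz": 0.01, "gripper": 0.1},
  {"tx": -0.059, "ty": -0.0334, "tz": 0.01, "gripper": 0.1},
  {"tx": -0.059, "ty": -0.0334, "tz": 0.012, "gripper": 0.1},
  {"tx": -0.059, "ty": -0.0334, "tz": 0.012, "gripper": 0.1},
  {"tx": -0.059, "ty": -0.0334, "tz": 0.012, "gripper": 0.1},
  {"gripper": 0.1},
], grip_force=40)

```text
invalid input at $.motion[0]: expected keys tx, ty, tz, rx, ry, rz, gripper
```

```bash
python3 -c "
from h import *
need(383.2,303.6,68,162)"
```

```text
t 0.1 pose [154.2 553.4 213.2] [-179.91   -0.    164.43] F [ 0.08 -1.33  0.3 ] T [-0.005  0.022  0.014] w 91.0
rot [-0.0031  0.      0.0809] shift [-0.59   -0.3337  0.2904]
```

All keys are needed in every row.

Call:
send_rows([
  {"tx": 0, "ty": 0, "tz": 0, "rx": 0, "ry": 0, "rz": 0.081, "gripper": 0.1},
  {"tx": -0.059, "ty": -0.0334, "tz": 0.01, "rx": 0, "ry": 0, "rz": 0, "gripper": 0.1},
  {"tx": -0.059, "ty": -0.0334, "tz": 0.01, "rx": 0, "ry": 0, "rz": 0, "gripper": 0.1},
  {"tx": -0.059, "ty": -0.0334, "tz": 0.01, "rx": 0, "ry": 0, "rz": 0, "gripper": 0.1},
  {"tx": -0.059, "ty": -0.0334, "tz": 0.01, "rx": 0, "ry": 0, "rz": 0, "gripper": 0.1},
  {"tx": -0.059, "ty": -0.0334, "tz": 0.01, "rx": 0, "ry": 0, "rz": 0, "gripper": 0.1},
  {"tx": -0.059, "ty": -0.0334, "tz": 0.01, "rx": 0, "ry": 0, "rz": 0, "gripper": 0.1},
  {"tx": -0.059, "ty": -0.0334, "tz": 0.01, "rx": 0, "ry": 0, "rz": 0, "gripper": 0.1},
  {"tx": -0.059, "ty": -0.0334, "tz": 0.01, "rx": 0, "ry": 0, "rz": 0, "gripper": 0.1},
  {"tx": -0.059, "ty": -0.0334, "tz": 0.01, "rx": 0, "ry": 0, "rz": 0, "gripper": 0.1},
  {"tx": -0.059, "ty": -0.0334, "tz": 0.01, "rx": 0, "ry": 0, "rz": 0, "gripper": 0.1},
  {"tx": 0, "ty": 0, "tz": 0, "rx": 0, "ry": 0, "rz": 0, "gripper": 0.1},
], grip_force=40)

```text
time_s: 1.6
ee_pos: [383.9, 302.4, 163.3]
ee_rot: [-179.9, -0.0, 161.8]
force: [-0.1, 0.7, 0.3]
gripper_width: 41.0
gripper_force: 0.0
```

```bash
python3 -c "
from h import *
need(383.2,303.6,68,162)"
```

```text
t 1.6 pose [383.9 302.4 163.3] [-1.7992e+02 -4.0000e-02  1.6182e+02] F [-0.11  0.68  0.29] T [ 0.006  0.015 -0.   ] w 41.0
rot [-0.0026 -0.0014 -0.0061] shift [0.0021 0.0019 0.1906]
```

Call:
send_rows([
  {"tx": 0.002, "ty": 0.0018, "tz": 0.038, "rx": 0, "ry": 0, "rz": -0.006, "gripper": 0.1},
  {"tx": 0, "ty": 0, "tz": 0.038, "rx": 0, "ry": 0, "rz": 0, "gripper": 0.1},
  {"tx": 0, "ty": 0, "tz": 0.038, "rx": 0, "ry": 0, "rz": 0, "gripper": 0.1},
  {"tx": 0, "ty": 0, "tz": 0.038, "rx": 0, "ry": 0, "rz": 0, "gripper": 0.1},
  {"tx": 0, "ty": 0, "tz": 0.037, "rx": 0, "ry": 0, "rz": 0, "gripper": 0.1},
  {"tx": 0, "ty": 0, "tz": 0, "rx": 0, "ry": 0, "rz": 0, "gripper": 0.1},
])

```text
time_s: 2.35
ee_pos: [381.2, 305.0, 68.4]
ee_rot: [-179.9, -0.1, 162.2]
force: [-0.2, -0.6, 1.2]
gripper_width: 41.3
gripper_force: 0.0
```

Call:
send_rows([
  {"tx": 0, "ty": 0, "tz": 0, "rx": 0, "ry": 0, "rz": 0, "gripper": 0.5},
  {"tx": 0, "ty": 0, "tz": 0, "rx": 0, "ry": 0, "rz": 0, "gripper": 0.7},
  {"tx": 0, "ty": 0, "tz": 0, "rx": 0, "ry": 0, "rz": 0, "gripper": 1},
  {"tx": 0, "ty": 0, "tz": 0, "rx": 0, "ry": 0, "rz": 0, "gripper": 1},
  {"tx": 0, "ty": 0, "tz": 0, "rx": 0, "ry": 0, "rz": 0, "gripper": 1},
], grip_force=40)

```text
time_s: 2.98
ee_pos: [383.0, 305.4, 70.2]
ee_rot: [179.9, 0.0, 162.2]
force: [-1.3, 0.6, 5.3]
gripper_width: 17.5
gripper_force: 40.0
```

```bash
python3 -c "
from h import *
need(383.2,303.6,150,162)"
```

```text
t 2.975 pose [383.  305.4  70.2] [1.7993e+02 3.0000e-02 1.6217e+02] F [-1.33  0.61  5.33] T [0.017 0.269 0.041] w 17.5
rot [0.0025 0.0011 0.0055] shift [-0.0016 -0.0034 -0.1597]
```

Call:
send_rows([
  {"tx": 0, "ty": 0, "tz": -0.01, "rx": 0, "ry": 0, "rz": 0, "gripper": 1},
  {"tx": 0, "ty": 0, "tz": -0.03, "rx": 0, "ry": 0, "rz": 0, "gripper": 1},
  {"tx": 0, "ty": 0, "tz": -0.04, "rx": 0, "ry": 0, "rz": 0, "gripper": 1},
  {"tx": 0, "ty": 0, "tz": -0.04, "rx": 0, "ry": 0, "rz": 0, "gripper": 1},
  {"tx": 0, "ty": 0, "tz": -0.04, "rx": 0, "ry": 0, "rz": 0, "gripper": 1},
  {"tx": 0, "ty": 0, "tz": 0, "rx": 0, "ry": 0, "rz": 0, "gripper": 1},
  {"tx": 0, "ty": 0, "tz": 0, "rx": 0, "ry": 0, "rz": 0, "gripper": 1},
])

```text
time_s: 3.85
ee_pos: [382.1, 304.6, 148.6]
ee_rot: [-179.9, -0.0, 162.2]
force: [0.3, -0.1, -0.2]
gripper_width: 17.9
gripper_force: 40.0
```

```bash
python3 -c "
from h import *
need(511.3,330,150,199.5)
d=grab('top');f=d['frame'].astype(float)
im=255*np.clip(f[205:275,275:375]/170,0,1)**.55
s=grab('side');g=s['frame'][140:210,230:330]
im=np.vstack([cv2.resize(a.astype(np.uint8),None,fx=4,fy=4,interpolation=cv2.INTER_CUBIC) for a in(im,g)])
cv2.imwrite('pics/c4.png',im[:,:,::-1])"
```

```text
t 3.85 pose [382.1 304.6 148.6] [-1.7992e+02 -5.0000e-02  1.6218e+02] F [ 0.27 -0.12 -0.15] T [-0.013 -0.025 -0.015] w 17.9
rot [-0.0019 -0.0024 -1.2441] shift [-0.2605 -0.0384 -0.0028]
```

View pics/c4.png

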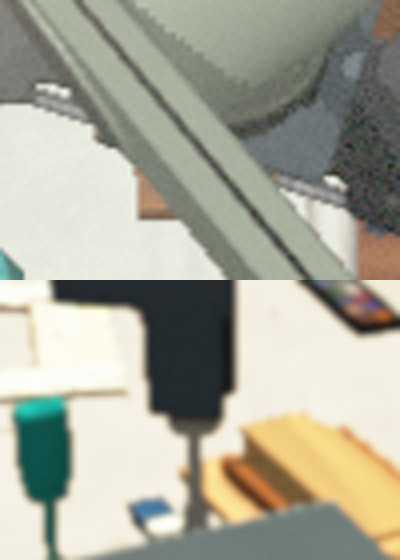

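Call:
send_rows([
  {"tx": 0, "ty": 0, "tz": 0, "rx": 0, "ry": 0, "rz": -0.311, "gripper": 1},
  {"tx": 0, "ty": 0, "tz": 0, "rx": 0, "ry": 0, "rz": -0.311, "gripper": 1},
  {"tx": 0, "ty": 0, "tz": 0, "rx": 0, "ry": 0, "rz": -0.311, "gripper": 1},
  {"tx": 0, "ty": 0, "tz": 0, "rx": 0, "ry": 0, "rz": -0.311, "gripper": 1},
  {"tx": -0.052, "ty": -0.0077, "tz": 0.002, "rx": 0, "ry": 0, "rz": 0, "gripper": 1},
  {"tx": -0.052, "ty": -0.0077, "tz": 0.002, "rx": 0, "ry": 0, "rz": 0, "gripper": 1},
  {"tx": -0.052, "ty": -0.0077, "tz": 0.002, "rx": 0, "ry": 0, "rz": 0, "gripper": 1},
  {"tx": -0.052, "ty": -0.0077, "tz": 0.002, "rx": 0, "ry": 0, "rz": 0, "gripper": 1},
  {"tx": -0.052, "ty": -0.0077, "tz": 0.01, "rx": 0, "ry": 0, "rz": 0, "gripper": 1},
  {"tx": 0, "ty": 0, "tz": 0.02, "rx": 0, "ry": 0, "rz": 0, "gripper": 1},
  {"tx": 0, "ty": 0, "tz": 0, "rx": 0, "ry": 0, "rz": 0, "gripper": 1},
  {"tx": 0, "ty": 0, "tz": 0, "rx": 0, "ry": 0, "rz": 0, "gripper": 1},
], grip_force=55)

```text
time_s: 5.45
ee_pos: [510.6, 330.1, 130.3]
ee_rot: [-180.0, -0.1, -160.5]
force: [-0.7, -0.3, -0.7]
gripper_width: 17.4
gripper_force: 55.0
```

```bash
python3 -c "
from h import *
need(511.3,330,112,199.5)
s=grab('side');crop(s,305,170,375,235,8,'c5.png')
print(proj(s,[[511.3,330,40],[519.5,333,40],[503,327,40],[511.3,330,env.state()['ee_pos'][2]-67]]))
"
```

```text
t 5.45 pose [510.6 330.1 130.3] [-1.8000e+02 -6.0000e-02 -1.6048e+02] F [-0.66 -0.3  -0.7 ] T [ 0.017 -0.013 -0.03 ] w 17.4
rot [-0.0001 -0.0021  0.0005] shift [-0.0013 -0.0007  0.0366]
[[341.23489505 209.09422645]
 [344.81762934 208.03912975]
 [337.57219267 210.16254392]
 [341.68929643 199.008943  ]]
```

View pics/c5.png

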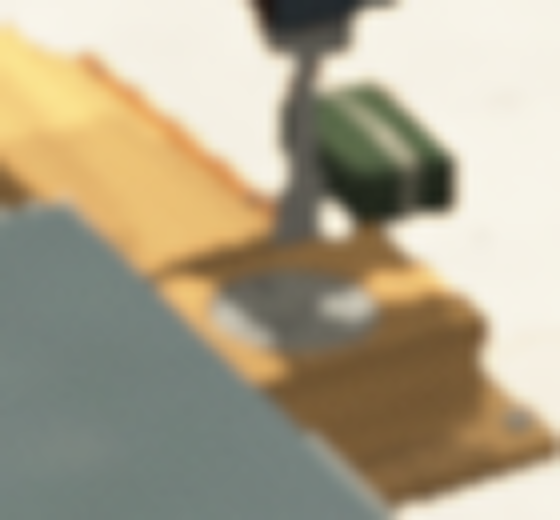

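The tip is at side pixel (342,200), right above the disc centre at (342,209), and both agree with the projection. I'll lower it carefully.

Call:
send_rows([
  {"tx": -0.001, "ty": 0, "tz": 0.015, "rx": 0, "ry": 0, "rz": 0, "gripper": 1},
  {"tx": 0, "ty": 0, "tz": 0.015, "rx": 0, "ry": 0, "rz": 0, "gripper": 1},
  {"tx": 0, "ty": 0, "tz": 0.008, "rx": 0, "ry": 0, "rz": 0, "gripper": 1},
  {"tx": 0, "ty": 0, "tz": 0.004, "rx": 0, "ry": 0, "rz": 0, "gripper": 1},
  {"tx": 0, "ty": 0, "tz": 0.004, "rx": 0, "ry": 0, "rz": 0, "gripper": 1},
  {"tx": 0, "ty": 0, "tz": 0.003, "rx": 0, "ry": 0, "rz": 0, "gripper": 1},
  {"tx": 0, "ty": 0, "tz": 0, "rx": 0, "ry": 0, "rz": 0, "gripper": 1},
])

```text
time_s: 6.38
ee_pos: [512.1, 330.5, 105.9]
ee_rot: [180.0, -0.0, -160.5]
force: [-0.3, 0.1, -1.1]
gripper_width: 18.2
gripper_force: 55.0
```

```bash
python3 -c "
from h import *
need(511.3,330,101,199.5)
"
```

```text
t 6.375 pose [512.1 330.5 105.9] [ 180.    -0.  -160.5] F [-0.27  0.08 -1.15] T [ 0.048  0.028 -0.071] w 18.2
rot [ 0.0001 -0.     -0.    ] shift [ 0.0018 -0.0004  0.0098]
```

Call:
send_rows([
  {"tx": 0, "ty": 0, "tz": 0.003, "rx": 0, "ry": 0, "rz": 0, "gripper": 1},
  {"tx": 0, "ty": 0, "tz": 0.003, "rx": 0, "ry": 0, "rz": 0, "gripper": 1},
  {"tx": 0, "ty": 0, "tz": 0.003, "rx": 0, "ry": 0, "rz": 0, "gripper": 1},
  {"tx": 0, "ty": 0, "tz": 0, "rx": 0, "ry": 0, "rz": 0, "gripper": 1},
])

```text
time_s: 6.88
ee_pos: [512.0, 330.4, 101.3]
ee_rot: [180.0, -0.0, -160.5]
force: [-1.0, -0.6, -1.0]
gripper_width: 17.5
gripper_force: 55.0
```

```bash
python3 -c "
from h import *
need(511.3,330,98,199.5)
for i in range(4):
  s=grab('side'); t=env.state(); print(t['ee_pos'].round(1),t['force'].round(1),t['torque'].round(3))
crop(s,305,170,375,235,8,'c6.png')
"
```

```text
t 6.875 pose [512.  330.4 101.3] [ 1.8000e+02 -1.0000e-02 -1.6051e+02] F [-0.99 -0.64 -1.03] T [ 0.069  0.072 -0.002] w 17.5
rot [ 0.0001 -0.0005 -0.0002] shift [ 0.0017 -0.0003  0.0066]
[512.  330.5 101.4] [-0.9  0.7 -0.7] [ 0.06   0.003 -0.028]
[512.1 330.5 101.5] [-0.7  0.3 -0. ] [0.005 0.014 0.009]
[512.1 330.5 101.5] [ 0.  -0.  -0.9] [ 0.024  0.044 -0.007]
[512.1 330.5 101.5] [-0.2  0.1 -0.6] [0.053 0.001 0.01 ]
```

View pics/c6.png

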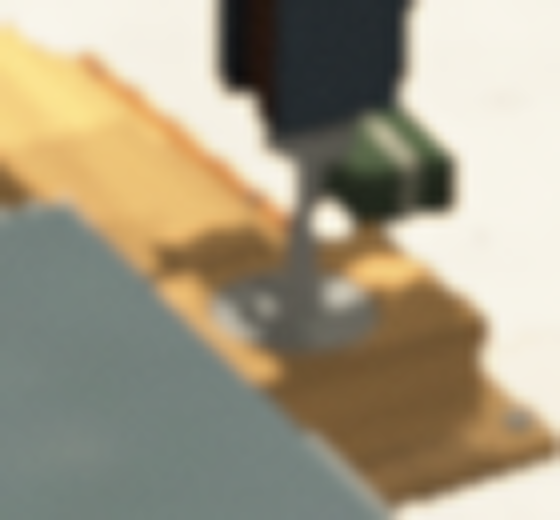

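The blade is in the slot: it has passed the disc face at crop (297,310), with no contact force. I'll go slightly deeper and start turning clockwise (+rz).

Call:
send_rows([
  {"tx": 0, "ty": 0, "tz": 0.003, "rx": 0, "ry": 0, "rz": 0, "gripper": 1},
  {"tx": 0, "ty": 0, "tz": 0, "rx": 0, "ry": 0, "rz": 0, "gripper": 1},
  {"tx": 0, "ty": 0, "tz": 0, "rx": 0, "ry": 0, "rz": 0.1, "gripper": 1},
  {"tx": 0, "ty": 0, "tz": 0, "rx": 0, "ry": 0, "rz": 0.1, "gripper": 1},
  {"tx": 0, "ty": 0, "tz": 0, "rx": 0, "ry": 0, "rz": 0.1, "gripper": 1},
  {"tx": 0, "ty": 0, "tz": 0, "rx": 0, "ry": 0, "rz": 0.1, "gripper": 1},
  {"tx": 0, "ty": 0, "tz": 0, "rx": 0, "ry": 0, "rz": 0.1, "gripper": 1},
  {"tx": 0, "ty": 0, "tz": 0, "rx": 0, "ry": 0, "rz": 0.1, "gripper": 1},
])

```text
time_s: 8.07
ee_pos: [512.2, 331.3, 99.9]
ee_rot: [179.9, 0.0, -178.6]
force: [-0.0, 1.1, -2.0]
gripper_width: 17.8
gripper_force: 55.0
```

```bash
cat > t.py <<'E'
from h import *
T=[];F=[]
for i in range(4):
    env.grab_frame('side'); s=env.state(); T.append(s['torque']); F.append(s['force'])
print(round(s['time_s'],2),s['ee_pos'].round(1),'yaw',s['ee_rot'][2].round(1),'F',np.mean(F,0).round(1),'T',np.mean(T,0).round(3),'Tz',np.array(T)[:,2].round(3))
E
python3 t.py
```

```text
8.28 [512.2 331.3  99.9] yaw -178.5 F [ 0.5  2.5 -1.9] T [ 0.712 -0.003  0.141] Tz [0.072 0.201 0.124 0.17 ]
```

Call:
send_rows([
  {"tx": 0, "ty": 0, "tz": 0, "rx": 0, "ry": 0, "rz": 0.1, "gripper": 1},
  {"tx": 0, "ty": 0, "tz": 0, "rx": 0, "ry": 0, "rz": 0.1, "gripper": 1},
  {"tx": 0, "ty": 0, "tz": 0, "rx": 0, "ry": 0, "rz": 0.1, "gripper": 1},
  {"tx": 0, "ty": 0, "tz": 0, "rx": 0, "ry": 0, "rz": 0.1, "gripper": 1},
])

```text
time_s: 8.78
ee_pos: [512.2, 331.0, 99.9]
ee_rot: [179.9, 0.0, 169.4]
force: [-0.0, 2.6, -3.6]
gripper_width: 17.7
gripper_force: 55.0
```

```bash
python3 t.py
```

```text
8.97 [512.2 331.   99.9] yaw 169.6 F [ 0.5  3.5 -2.7] T [ 0.835 -0.07   0.141] Tz [0.104 0.196 0.138 0.125]
```

Call:
send_rows([
  {"tx": 0, "ty": 0, "tz": 0, "rx": 0, "ry": 0, "rz": 0.07, "gripper": 1},
  {"tx": 0, "ty": 0, "tz": 0, "rx": 0, "ry": 0, "rz": 0.07, "gripper": 1},
])

```text
time_s: 9.22
ee_pos: [512.3, 330.9, 100.0]
ee_rot: [179.9, 0.0, 165.2]
force: [0.3, 3.5, -3.5]
gripper_width: 17.7
gripper_force: 55.0
```

```bash
python3 t.py
```

```text
9.43 [512.2 330.9 100. ] yaw 165.3 F [ 0.5  4.6 -4. ] T [ 1.212 -0.174  0.129] Tz [0.162 0.14  0.108 0.107]
```

Call:
send_rows([
  {"tx": 0, "ty": 0, "tz": 0, "rx": 0, "ry": 0, "rz": 0.05, "gripper": 1},
  {"tx": 0, "ty": 0, "tz": 0, "rx": 0, "ry": 0, "rz": 0.05, "gripper": 1},
])

```text
time_s: 9.68
ee_pos: [512.2, 330.8, 100.0]
ee_rot: [180.0, 0.0, 162.2]
force: [0.4, 5.4, -4.5]
gripper_width: 17.9
gripper_force: 55.0
```

```bash
python3 t.py
```

```text
9.88 [512.2 330.8 100. ] yaw 162.3 F [ 0.9  4.9 -4.7] T [ 1.243 -0.199  0.124] Tz [0.173 0.075 0.14  0.109]
```

Call:
send_rows([
  {"tx": 0, "ty": 0.001, "tz": 0, "rx": 0, "ry": 0, "rz": 0.05, "gripper": 1},
  {"tx": 0, "ty": 0, "tz": 0, "rx": 0, "ry": 0, "rz": 0.05, "gripper": 1},
])

```text
time_s: 10.12
ee_pos: [512.2, 330.8, 99.9]
ee_rot: [-180.0, 0.0, 159.2]
force: [0.8, 3.6, -4.0]
gripper_width: 17.7
gripper_force: 55.0
```

```bash
python3 t.py
```

```text
10.32 [512.2 330.9 100. ] yaw 159.3 F [ 1.3  4.3 -3.1] T [ 0.987 -0.221  0.131] Tz [0.137 0.139 0.121 0.128]
```

Call:
send_rows([
  {"tx": 0, "ty": 0, "tz": 0, "rx": 0, "ry": 0, "rz": 0.05, "gripper": 1},
  {"tx": 0, "ty": 0, "tz": 0, "rx": 0, "ry": 0, "rz": 0.05, "gripper": 1},
])

```text
time_s: 10.58
ee_pos: [512.2, 330.8, 100.0]
ee_rot: [-180.0, 0.0, 156.2]
force: [1.0, 3.9, -3.7]
gripper_width: 18.1
gripper_force: 55.0
```

```bash
python3 t.py
```

```text
10.78 [512.3 330.8 100. ] yaw 156.3 F [ 1.1  3.5 -3.5] T [ 0.855 -0.239  0.119] Tz [0.156 0.155 0.067 0.098]
```

Call:
send_rows([
  {"tx": 0, "ty": 0.001, "tz": 0, "rx": 0, "ry": 0, "rz": 0.05, "gripper": 1},
  {"tx": 0, "ty": 0, "tz": 0, "rx": 0, "ry": 0, "rz": 0.05, "gripper": 1},
])

```text
time_s: 11.02
ee_pos: [512.3, 330.9, 99.9]
ee_rot: [-179.9, 0.0, 153.2]
force: [0.3, 0.9, -2.4]
gripper_width: 17.9
gripper_force: 55.0
```

```bash
python3 t.py
```

```text
11.22 [512.2 331.   99.9] yaw 153.3 F [ 0.9  1.2 -2.4] T [ 0.29  -0.124  0.155] Tz [0.135 0.161 0.138 0.187]
```

Call:
send_rows([
  {"tx": 0, "ty": 0, "tz": 0, "rx": 0, "ry": 0, "rz": 0.05, "gripper": 1},
  {"tx": 0, "ty": 0, "tz": 0, "rx": 0, "ry": 0, "rz": 0.05, "gripper": 1},
])

```text
time_s: 11.48
ee_pos: [512.3, 331.0, 99.9]
ee_rot: [-179.9, 0.0, 150.2]
force: [-0.3, -0.7, -1.8]
gripper_width: 17.7
gripper_force: 55.0
```

```bash
python3 t.py
```

```text
11.68 [512.3 331.   99.9] yaw 150.3 F [ 0.1 -0.6 -1.8] T [-0.133 -0.052  0.176] Tz [0.224 0.151 0.183 0.146]
```

Call:
send_rows([
  {"tx": 0, "ty": 0, "tz": 0, "rx": 0, "ry": 0, "rz": 0.05, "gripper": 1},
  {"tx": 0, "ty": 0, "tz": 0, "rx": 0, "ry": 0, "rz": 0.05, "gripper": 1},
])

```text
time_s: 11.92
ee_pos: [512.3, 331.0, 99.9]
ee_rot: [-179.9, 0.0, 147.2]
force: [0.2, -2.5, -0.2]
gripper_width: 17.7
gripper_force: 55.0
```

```bash
python3 t.py
```

```text
12.12 [512.3 331.   99.9] yaw 147.3 F [-0.1 -1.8 -1.3] T [-0.524  0.005  0.15 ] Tz [0.16  0.129 0.105 0.205]
```

Call:
send_rows([
  {"tx": 0, "ty": 0, "tz": 0, "rx": 0, "ry": 0, "rz": 0.05, "gripper": 1},
  {"tx": 0, "ty": 0, "tz": 0, "rx": 0, "ry": 0, "rz": 0.05, "gripper": 1},
])

```text
time_s: 12.38
ee_pos: [512.3, 331.0, 99.9]
ee_rot: [-179.9, 0.0, 144.2]
force: [-0.8, -3.0, -0.0]
gripper_width: 17.7
gripper_force: 55.0
```

```bash
python3 t.py
```

```text
12.57 [512.2 331.   99.9] yaw 144.3 F [-0.3 -3.4 -0.6] T [-0.908  0.086  0.169] Tz [0.165 0.143 0.157 0.212]
```

Call:
send_rows([
  {"tx": -0.0003, "ty": -0.0006, "tz": 0, "rx": 0, "ry": 0, "rz": 0.05, "gripper": 1},
  {"tx": 0, "ty": 0, "tz": 0, "rx": 0, "ry": 0, "rz": 0.05, "gripper": 1},
])

```text
time_s: 12.82
ee_pos: [512.3, 330.9, 99.9]
ee_rot: [-180.0, -0.0, 141.2]
force: [-0.8, -3.7, -1.2]
gripper_width: 18.2
gripper_force: 55.0
```

```bash
python3 t.py
```

```text
13.03 [512.3 331.   99.9] yaw 141.3 F [-0.9 -4.  -0.5] T [-0.952  0.189  0.152] Tz [0.159 0.122 0.154 0.172]
```

Call:
send_rows([
  {"tx": -0.0003, "ty": -0.0006, "tz": 0, "rx": 0, "ry": 0, "rz": 0.05, "gripper": 1},
  {"tx": 0, "ty": 0, "tz": 0, "rx": 0, "ry": 0, "rz": 0.05, "gripper": 1},
])

```text
time_s: 13.28
ee_pos: [512.2, 330.8, 99.9]
ee_rot: [180.0, -0.0, 138.2]
force: [0.0, -2.7, -1.2]
gripper_width: 17.7
gripper_force: 55.0
```

```bash
python3 t.py
```

```text
13.47 [512.2 330.8  99.9] yaw 138.3 F [-1.  -3.  -1.1] T [-0.81   0.235  0.133] Tz [0.108 0.142 0.102 0.18 ]
```

Call:
send_rows([
  {"tx": -0.0003, "ty": -0.0006, "tz": 0, "rx": 0, "ry": 0, "rz": 0.05, "gripper": 1},
  {"tx": 0, "ty": 0, "tz": 0, "rx": 0, "ry": 0, "rz": 0.05, "gripper": 1},
])

```text
time_s: 13.72
ee_pos: [512.2, 330.7, 99.9]
ee_rot: [180.0, -0.0, 135.2]
force: [-1.9, -1.5, -1.7]
gripper_width: 17.9
gripper_force: 55.0
```

```bash
python3 t.py
```

```text
13.93 [512.1 330.7  99.9] yaw 135.3 F [-1.1 -1.2 -2.2] T [-0.456  0.289  0.182] Tz [0.135 0.22  0.203 0.169]
```

Call:
send_rows([
  {"tx": 0, "ty": 0, "tz": 0, "rx": 0, "ry": 0, "rz": 0.04, "gripper": 1},
  {"tx": 0, "ty": 0, "tz": 0, "rx": 0, "ry": 0, "rz": 0.03, "gripper": 1},
])

```text
time_s: 14.18
ee_pos: [512.1, 330.7, 99.9]
ee_rot: [180.0, -0.0, 133.1]
force: [-0.8, -1.3, -2.3]
gripper_width: 18.0
gripper_force: 55.0
```

```bash
sed -i 's/range(4)/range(8)/' t.py; python3 t.py
```

```text
14.57 [512.1 330.6  99.9] yaw 133.2 F [-1.3 -1.  -2.3] T [-0.226  0.38   0.215] Tz [0.21  0.218 0.21  0.222 0.231 0.181 0.222 0.229]
```

Call:
send_rows([
  {"tx": 0, "ty": 0, "tz": 0, "rx": 0, "ry": 0, "rz": 0.05, "gripper": 1},
  {"tx": 0, "ty": 0, "tz": 0, "rx": 0, "ry": 0, "rz": 0, "gripper": 1},
])

```text
time_s: 14.82
ee_pos: [512.1, 330.6, 99.9]
ee_rot: [180.0, -0.0, 131.7]
force: [-2.3, -0.1, -2.5]
gripper_width: 17.8
gripper_force: 55.0
```

```bash
python3 t.py
```

```text
15.22 [512.1 330.5  99.9] yaw 131.7 F [-2.   0.3 -2.8] T [-0.041  0.496  0.272] Tz [0.281 0.192 0.277 0.308 0.263 0.319 0.275 0.264]
```

Torque is 0.272 Nm, up from a steady 0.15, so it is snug and I stop here. I'll unwind the wind-up and lift out.

Call:
send_rows([
  {"tx": 0, "ty": 0, "tz": 0, "rx": 0, "ry": 0, "rz": -0.1, "gripper": 1},
  {"tx": 0, "ty": 0, "tz": 0, "rx": 0, "ry": 0, "rz": -0.08, "gripper": 1},
  {"tx": 0, "ty": 0, "tz": 0, "rx": 0, "ry": 0, "rz": 0, "gripper": 1},
])

```text
time_s: 15.6
ee_pos: [512.2, 330.5, 99.9]
ee_rot: [180.0, -0.0, 137.0]
force: [-1.6, -0.1, -2.3]
gripper_width: 18.0
gripper_force: 55.0
```

```bash
sed -i 's/range(8)/range(4)/' t.py; python3 t.py
```

```text
15.8 [512.2 330.5 100. ] yaw 137.1 F [-2.1  0.4 -2.9] T [0.046 0.506 0.032] Tz [ 0.045  0.059  0.053 -0.029]
```

Call:
send_rows([
  {"tx": 0, "ty": 0, "tz": -0.006, "rx": 0, "ry": 0, "rz": 0, "gripper": 1},
  {"tx": 0, "ty": 0, "tz": -0.01, "rx": 0, "ry": 0, "rz": 0, "gripper": 1},
  {"tx": 0, "ty": 0, "tz": -0.03, "rx": 0, "ry": 0, "rz": 0, "gripper": 1},
  {"tx": 0, "ty": 0, "tz": -0.03, "rx": 0, "ry": 0, "rz": 0, "gripper": 1},
  {"tx": 0, "ty": 0, "tz": -0.024, "rx": 0, "ry": 0, "rz": -0.2, "gripper": 1},
  {"tx": 0, "ty": 0, "tz": 0, "rx": 0, "ry": 0, "rz": -0.3, "gripper": 1},
  {"tx": 0, "ty": 0, "tz": 0, "rx": 0, "ry": 0, "rz": -0.33, "gripper": 1},
  {"tx": 0, "ty": 0, "tz": 0, "rx": 0, "ry": 0, "rz": 0, "gripper": 1},
])

```text
time_s: 16.8
ee_pos: [512.8, 330.8, 151.5]
ee_rot: [179.9, 0.1, 161.9]
force: [-0.2, -0.0, 0.2]
gripper_width: 17.8
gripper_force: 55.0
```

```bash
python3 t.py; python3 -c "
from h import *
need(382.6,304.2,150,162)
s=grab('side');crop(s,295,165,375,240,8,'c7.png')"
```

```text
17.0 [512.4 330.5 150.5] yaw 161.9 F [ 0.3 -0.2 -0.9] T [0.012 0.013 0.014] Tz [ 0.044 -0.019 -0.013  0.044]
t 17.0 pose [512.4 330.5 150.5] [1.7996e+02 3.0000e-02 1.6190e+02] F [-0.57 -0.26 -0.88] T [-0.017  0.024  0.044] w 18.0
rot [ 0.0013  0.001  -0.0034] shift [ 0.2306 -0.1303  0.0009]
```

View pics/c7.png

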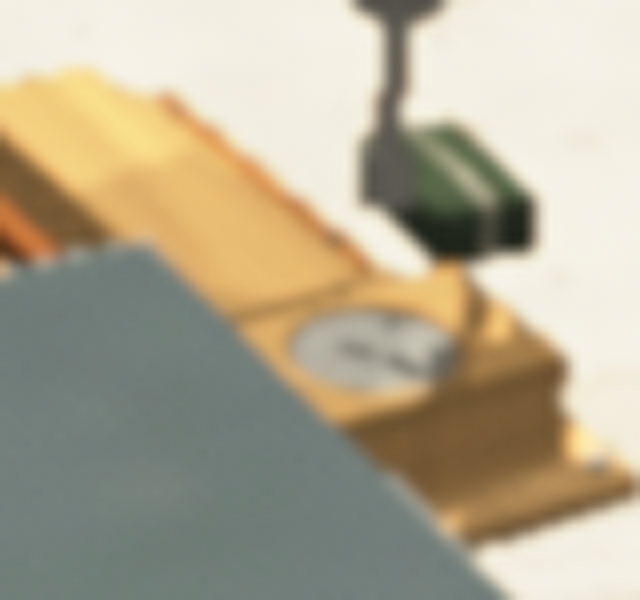

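The slot at crop (380,355) has turned and the rail's joint line is closed. Returning to the block.

Call:
send_rows([
  {"tx": 0.046, "ty": -0.026, "tz": 0, "rx": 0, "ry": 0, "rz": 0, "gripper": 1},
  {"tx": 0.046, "ty": -0.026, "tz": 0, "rx": 0, "ry": 0, "rz": 0, "gripper": 1},
  {"tx": 0.046, "ty": -0.026, "tz": 0, "rx": 0, "ry": 0, "rz": 0, "gripper": 1},
  {"tx": 0.046, "ty": -0.026, "tz": 0, "rx": 0, "ry": 0, "rz": 0, "gripper": 1},
  {"tx": 0.0476, "ty": -0.0263, "tz": 0, "rx": 0, "ry": 0, "rz": 0, "gripper": 1},
  {"tx": 0, "ty": 0, "tz": 0, "rx": 0, "ry": 0, "rz": 0, "gripper": 1},
  {"tx": 0, "ty": 0, "tz": 0, "rx": 0, "ry": 0, "rz": 0, "gripper": 1},
  {"tx": 0, "ty": 0, "tz": 0, "rx": 0, "ry": 0, "rz": 0, "gripper": 1},
])

```text
time_s: 18.05
ee_pos: [383.0, 304.6, 150.0]
ee_rot: [180.0, 0.0, 162.0]
force: [-0.1, 1.0, -1.1]
gripper_width: 17.7
gripper_force: 55.0
```

```bash
python3 t.py; python3 -c "
from h import *
need(382.0,304.3,125,162)"
```

```text
18.25 [382.4 304.3 149.8] yaw 162.0 F [-0.1 -0.1 -0.8] T [-0.008 -0.004  0.003] Tz [-0.034  0.012 -0.018  0.053]
t 18.25 pose [382.4 304.3 149.8] [-180.     -0.    161.97] F [-0.54 -0.24 -0.6 ] T [ 0.008 -0.024  0.053] w 17.4
rot [-0.0001 -0.     -0.0009] shift [ 0.0008 -0.0003  0.0496]
```

Call:
send_rows([
  {"tx": 0.0006, "ty": 0, "tz": 0.02, "rx": 0, "ry": 0, "rz": 0, "gripper": 1},
  {"tx": 0, "ty": 0, "tz": 0.02, "rx": 0, "ry": 0, "rz": 0, "gripper": 1},
  {"tx": 0, "ty": 0, "tz": 0.01, "rx": 0, "ry": 0, "rz": 0, "gripper": 1},
  {"tx": 0, "ty": 0, "tz": 0.01, "rx": 0, "ry": 0, "rz": 0, "gripper": 1},
  {"tx": 0, "ty": 0, "tz": 0, "rx": 0, "ry": 0, "rz": 0, "gripper": 1},
])

```text
time_s: 18.88
ee_pos: [381.5, 304.2, 119.6]
ee_rot: [-180.0, -0.0, 162.0]
force: [-0.1, 0.1, -0.5]
gripper_width: 18.0
gripper_force: 55.0
```

```bash
python3 t.py
```

```text
19.07 [381.9 304.5 120.2] yaw 162.0 F [ 0.4 -0.  -0.8] T [-0.001 -0.018  0.004] Tz [-0.013  0.008  0.014  0.009]
```

Call:
send_rows([
  {"tx": 0, "ty": 0, "tz": 0.02, "rx": 0, "ry": 0, "rz": 0, "gripper": 1},
  {"tx": 0, "ty": 0, "tz": 0.025, "rx": 0, "ry": 0, "rz": 0, "gripper": 1},
  {"tx": 0, "ty": 0, "tz": 0.025, "rx": 0, "ry": 0, "rz": 0, "gripper": 1},
  {"tx": 0, "ty": 0, "tz": 0.02, "rx": 0, "ry": 0, "rz": 0, "gripper": 1},
  {"tx": 0, "ty": 0, "tz": 0.005, "rx": 0, "ry": 0, "rz": 0, "gripper": 1},
  {"tx": 0, "ty": 0, "tz": 0, "rx": 0, "ry": 0, "rz": 0, "gripper": 1},
])

```text
time_s: 19.82
ee_pos: [381.7, 304.4, 72.3]
ee_rot: [-180.0, -0.0, 162.0]
force: [-0.3, -1.2, -0.7]
gripper_width: 17.6
gripper_force: 55.0
```

```bash
python3 t.py
```

```text
20.02 [381.9 304.6  72.9] yaw 162.0 F [ 0.   0.2 -0.6] T [ 0.005 -0.004 -0.007] Tz [-0.018 -0.005  0.006 -0.009]
```

Call:
send_rows([
  {"tx": 0, "ty": 0, "tz": 0.0025, "rx": 0, "ry": 0, "rz": 0, "gripper": 1},
  {"tx": 0, "ty": 0, "tz": 0.0025, "rx": 0, "ry": 0, "rz": 0, "gripper": 1},
  {"tx": 0, "ty": 0, "tz": 0, "rx": 0, "ry": 0, "rz": 0, "gripper": 1},
])

```text
time_s: 20.4
ee_pos: [381.8, 304.4, 70.2]
ee_rot: [180.0, 0.0, 162.0]
force: [-0.1, 0.0, 1.7]
gripper_width: 17.7
gripper_force: 55.0
```

```bash
python3 t.py
```

```text
20.6 [381.7 304.4  70.2] yaw 162.0 F [-0.7 -0.4  2.4] T [-0.083  0.088 -0.007] Tz [ 0.024 -0.003 -0.072  0.022]
```

The collar is resting on the block (2.4 N up). Release and lift.

Call:
send_rows([
  {"tx": 0, "ty": 0, "tz": 0, "rx": 0, "ry": 0, "rz": 0, "gripper": 0.4},
  {"tx": 0, "ty": 0, "tz": 0, "rx": 0, "ry": 0, "rz": 0, "gripper": 0.1},
  {"tx": 0, "ty": 0, "tz": 0, "rx": 0, "ry": 0, "rz": 0, "gripper": 0.1},
  {"tx": 0, "ty": 0, "tz": 0, "rx": 0, "ry": 0, "rz": 0, "gripper": 0.1},
  {"tx": 0, "ty": 0, "tz": -0.03, "rx": 0, "ry": 0, "rz": 0, "gripper": 0.1},
  {"tx": 0, "ty": 0, "tz": -0.05, "rx": 0, "ry": 0, "rz": 0, "gripper": 0.1},
  {"tx": 0, "ty": 0, "tz": -0.07, "rx": 0, "ry": 0, "rz": 0, "gripper": 0.1},
  {"tx": 0.059, "ty": 0.033, "tz": -0.03, "rx": 0, "ry": 0, "rz": 0, "gripper": 0.1},
  {"tx": 0.059, "ty": 0.033, "tz": -0.02, "rx": 0, "ry": 0, "rz": 0, "gripper": 0.1},
  {"tx": 0.059, "ty": 0.033, "tz": 0, "rx": 0, "ry": 0, "rz": 0, "gripper": 0.1},
  {"tx": 0.059, "ty": 0.033, "tz": 0, "rx": 0, "ry": 0, "rz": 0, "gripper": 0.1},
  {"tx": 0.059, "ty": 0.033, "tz": 0, "rx": 0, "ry": 0, "rz": 0, "gripper": 0.1},
])

```text
time_s: 22.1
ee_pos: [266.1, 429.1, 170.0]
ee_rot: [180.0, 0.0, 162.0]
force: [0.1, -0.3, -0.3]
gripper_width: 41.0
gripper_force: 0.0
```

Call:
send_rows([
  {"tx": 0.059, "ty": 0.033, "tz": 0, "rx": 0, "ry": 0, "rz": 0, "gripper": 0.1},
  {"tx": 0.059, "ty": 0.033, "tz": 0, "rx": 0, "ry": 0, "rz": 0, "gripper": 0.1},
  {"tx": 0.059, "ty": 0.033, "tz": 0, "rx": 0, "ry": 0, "rz": 0, "gripper": 0.1},
  {"tx": 0.059, "ty": 0.033, "tz": 0, "rx": 0, "ry": 0, "rz": 0, "gripper": 0.1},
  {"tx": 0, "ty": 0, "tz": 0, "rx": 0, "ry": 0, "rz": 0, "gripper": 0.1},
  {"tx": 0, "ty": 0, "tz": 0, "rx": 0, "ry": 0, "rz": 0, "gripper": 0.1},
])

```text
time_s: 22.85
ee_pos: [175.3, 527.0, 169.7]
ee_rot: [-179.9, 0.0, 162.0]
force: [0.8, -0.4, 0.8]
gripper_width: 41.0
gripper_force: 0.0
```

```bash
python3 -c "
from h import *
d=grab('top');crop(d,250,140,360,260,5,'c8.png')"
```

```text
(no output)
```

View pics/c8.png

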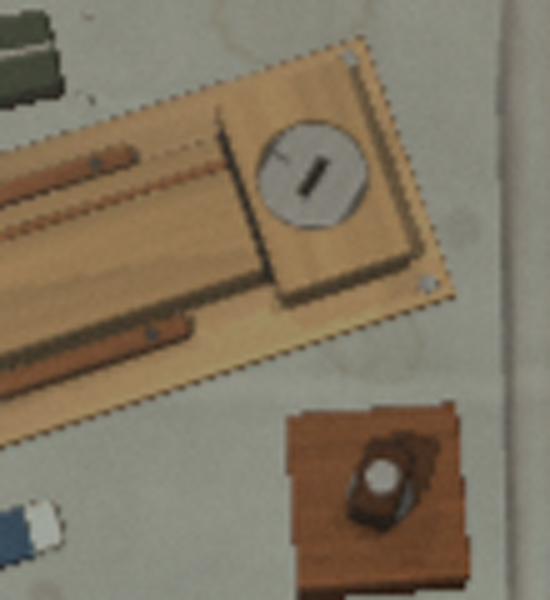

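The screwdriver stands in its block at crop (380,480). The slot has turned about 56° and the rail sits against the gasket. Handing in.

```bash
python3 -c "
from workcell import env
print(env.job_done())"
```

```text
the job is handed in; nothing more can be done
None
```

I turned the cam about 0.98 rad clockwise and stopped at 0.27 Nm (snug), put the screwdriver back upright in its block, touched none of the bystanders, and handed the job in at about 23 s; no verdict was returned.

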